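Put three mis-filed coils back in their own trays

TASK

The three loose coils each stand in the wrong tray: move them so that each stands upright, down in the pocket of the tray whose two sunk caps have the same colour as its own cap, and the grey spare tray is empty again. Since all three coloured trays are taken, stand one coil in the grey tray's pocket on the way and let go of it there. Set the coils down rather than dropping them, never tip one over, and leave the blue bin, the loupe and the screwdriver where they are.

Things in the scene. Friction and masses are not known exactly. Their poses are not given: they have to be found in the camera images.
- white_coil: white-capped coil, loose, about 90 g: an upright round part 72 mm tall. Lower half a copper winding 32 mm in diameter, upper half (36 to 72 mm above its underside) the white plastic cap 36 mm in diameter, the part to grip; two thin steel pins stand 8 mm above the cap. Origin: centre of its underside; z is its axis, up.
- blue_coil: blue-capped coil, loose, about 90 g: an upright round part 72 mm tall. Lower half a copper winding 32 mm in diameter, upper half (36 to 72 mm above its underside) the blue plastic cap 36 mm in diameter, the part to grip; two thin steel pins stand 8 mm above the cap. Origin: centre of its underside; z is its axis, up.
- orange_coil: orange-capped coil, loose, about 90 g: an upright round part 72 mm tall. Lower half a copper winding 32 mm in diameter, upper half (36 to 72 mm above its underside) the orange plastic cap 36 mm in diameter, the part to grip; two thin steel pins stand 8 mm above the cap. Origin: centre of its underside; z is its axis, up.
- white_tray: fixed low carton with white rim and black insert, x -33 to +72, y -45 to +45, 22 mm high. One open 50 mm square pocket, floor 4 mm up, walls to 20 mm. Behind it (x +47, y +-20.5 mm) two white caps are sunk, fixed, tops 30 mm up, pins 34. Origin: on the underside, under the pocket's centre; z up, x from pocket towards the two caps.
- blue_tray: fixed low carton with white rim and black insert, x -33 to +72, y -45 to +45, 22 mm high. One open 50 mm square pocket, floor 4 mm up, walls to 20 mm. Behind it (x +47, y +-20.5 mm) two blue caps are sunk, fixed, tops 30 mm up, pins 34. Origin: on the underside, under the pocket's centre; z up, x from pocket towards the two caps.
- orange_tray: fixed low carton with white rim and black insert, x -33 to +72, y -45 to +45, 22 mm high. One open 50 mm square pocket, floor 4 mm up, walls to 20 mm. Behind it (x +47, y +-20.5 mm) two orange caps are sunk, fixed, tops 30 mm up, pins 34. Origin: on the underside, under the pocket's centre; z up, x from pocket towards the two caps.
- spare_tray: spare tray, fixed: the same size and pocket as the others but all grey and without any caps; its pocket (50 mm square, floor 4 mm up, walls 20 mm high) is empty at the start. Origin: on the underside, directly under the pocket's centre; z up; the tray reaches from x = -33 to +72 mm, y = -45 to +45 mm.
- bin: bystander: small open blue plastic bin with four steel slugs in it, 100 mm (x) by 80 mm (y), 45 mm high, loose. Origin: centre of its underside.
- loupe: bystander: black round eye loupe with an aluminium foot, 48 mm in diameter, 38 mm high, loose. Origin: centre of its underside.
- driver: bystander: screwdriver with a green handle, 170 mm long, lying loose along its own x axis, less than 40 mm high. Origin: near the middle of its length, on the bench; its x axis points to the blade.
Things that resemble listed ones, but are neither listed nor needed, are in the scene too. Leave any pink look-alike of the blue_coil alone. Several things look just like the orange_coil: the one meant starts farthest from the robot's base.

How it is judged (in metres and radians):
On the way:
1. one of the coils stands released in the pocket of the grey spare tray (((horizontal distance between white_coil and spare_tray below 0.014 m and z of white_coil in the frame of spare_tray below 0.01 m and angle between white_coil's own z axis and vertical below 0.12 rad and linear speed of white_coil below 0.02 m/s and contact force between white_coil and the fingers below 0.05 N) or (horizontal distance between blue_coil and spare_tray below 0.014 m and z of blue_coil in the frame of spare_tray below 0.01 m and angle between blue_coil's own z axis and vertical below 0.12 rad and linear speed of blue_coil below 0.02 m/s and contact force between blue_coil and the fingers below 0.05 N) or (horizontal distance between orange_coil and spare_tray below 0.014 m and z of orange_coil in the frame of spare_tray below 0.01 m and angle between orange_coil's own z axis and vertical below 0.12 rad and linear speed of orange_coil below 0.02 m/s and contact force between orange_coil and the fingers below 0.05 N))), for 0.2 s.
At the end, for the whole second after the job is handed in: Each coil stands in the pocket of the tray of its own colour (axis within 14 mm of the pocket's centre, underside less than 10 mm above the tray's underside, tilt under 0.12 rad), released and at rest; so the grey spare tray is empty (horizontal distance between white_coil and white_tray below 0.014 m and z of white_coil in the frame of white_tray below 0.01 m and angle between each of white_coil, blue_coil, orange_coil's own z axis and vertical below 0.12 rad and linear speed of each of white_coil, blue_coil, orange_coil below 0.02 m/s and contact force between each of white_coil, blue_coil, orange_coil and the fingers below 0.05 N and horizontal distance between blue_coil and blue_tray below 0.014 m and z of blue_coil in the frame of blue_tray below 0.01 m and horizontal distance between orange_coil and orange_tray below 0.014 m and z of orange_coil in the frame of orange_tray below 0.01 m); the robot touches nothing.
It fails at once if a coil is tipped over (more than 0.7 rad) (angle between any of white_coil, blue_coil, orange_coil's own z axis and vertical above 0.7 rad).
It fails at once if a coil is let fall: out of the fingers with its underside more than 45 mm above the bench ((height (world z) of white_coil above 0.045 m and contact force between white_coil and the fingers below 0.02 N) or (height (world z) of blue_coil above 0.045 m and contact force between blue_coil and the fingers below 0.02 N) or (height (world z) of orange_coil above 0.045 m and contact force between orange_coil and the fingers below 0.02 N)).
It fails at once if the bin, the loupe or the screwdriver is moved by more than 30 mm (distance of any of bin, loupe, driver from where it was at the start of the episode above 0.03 m).
It also fails if it takes over 112 s, if anything falls off the work surface, if the arm or the gripper's body presses on something with over 40 N, if the wrist force passes 120 N, or if a joint passes its speed limit or range.

ROBOT

A 6-joint arm with a two-finger parallel gripper is mounted at the origin on the work surface. World frame = base frame: x ahead of the robot, y to its left, z up, the work surface at z = 0. Lengths are in m, angles in degrees, forces in N, time in s.
With the tool pointing down it reaches from about 0.375 to 0.9 m from the base axis. Payload 3.1 kg.
Tool frame: the origin (TCP) lies at the very end of the fingers, on their centre line; the grasp point (between the pads) lies 19 mm behind it; z points along the fingers, y is the line along which they close (so a half turn about z gives the same grasp; the last joint's range is limited). The gripper opens to 87 mm and grips with 3 to 60 N. Pads are 19 mm wide; open, the fingers measure 117 mm over their backs; the gripper's body (75 mm by 190 mm) begins 51 mm behind the grasp point.
Start: joints at [-77.894, 30.224, 82.088, -0, 67.689, -10.227], TCP at [0.238, -0.578, 0.223] pointing down, gripper open.
Joint ranges: [-176.69, 176.69], [-43.24, 126.21], [12.49, 139.97], [-82, 262], [0, 151.66], [-163.58, 163.58]. Speed limits (degrees/s): [159.86, 159.86, 180, 180, 180, 180].

INTERFACE

Orientations are given as a 3x3 rotation matrix whose columns are the frame's x, y, z axes.
In Python, from rig import bot, imaging gives the robot as it stands.
- The arm moves only by the tool drive_tool, never from a script. Its argument "deltas" is text: rows parted by semicolons, each of 5 numbers parted by spaces: the finger opening in mm, from 0 to 87, then the shift along the world's x, y, z in mm, then the turn about the world's z in rad. In form: jaw dx dy dz twist; .... A call has 1 to 12 rows; each row is the pose to reach, as a shift and turn from the pose commanded when the call began; what a row does not reach only later rows make up. A row lasts 1/10 s, in which the tool goes at most 50 mm and 8.59 degrees, less where a joint would pass 70% of its speed; a pose out of reach is approached as far as the arm can. A call with a gripper value outside its range is refused whole. The fingers move at their own pace and stop on an object; the grip force is fixed at half the most. Time passes only in rows, so rows that repeat a pose let the fingers close. It gives the time, the measured TCP pose, the force, the opening and the grip force at its end, in the units of the state.
- bot.read_state(): the state, without advancing time (a new reading comes with each control period).
- imaging.capture(name): name is "scene" or "top" or "wrist"; returns the picture (480x640x3 uint8, red, green, blue); there is no depth.
- imaging.camera_model(name): a dict with "fx", "fy", "cx", "cy" (pixels), "T" (4x4, takes a point from camera to world coordinates). Camera axes: x right, y down, z forward; pixel columns grow to the right and rows downward; lengths in m; the calibration is good to about 2 mm. The wrist camera is an equidistant fisheye: a pixel r from the principal point sees the ray r / f radians off the axis. A picture is of the moment at which its call begins: read the wrist's pose just before it. camera_model takes no time and is no camera call; for the wrist camera it gives the pose at the moment of the call.
- bot.hand_in(): hands the job in; it is judged then, once.
The state is a dict: "time_s": time; "joint_positions": joint angles; "qvel": joint speeds; "tau": joint torques, N m; "position": TCP position; "tcp_rot": TCP orientation; "force": force on the tool from outside, world axes, zero at the start; "moment": the same for the moment, N m; "opening": opening from 0.0 (shut) to 1.0 (fully open); "grasp_force": force on a finger pad.
Only numpy, scipy, OpenCV 4.12 (cv2) and the standard library are available. Lean on these libraries where they do the work, as an engineer would, in place of code of your own. Each camera call takes 0.05 s, during which the arm holds its last target. There are 200 camera calls.

## Working session

There is one attempt and no reset: what is moved stays moved. The work goes in short steps, Python scripts to look and compute and a tool call to move; the robot and the scene stay as the last step left them, time stands still between calls to the robot, and variables do not carry over. Pictures are saved under pics/ and viewed, at most 14 in all, crops included, and the job is handed in when it is done.

Besides the shell and the picture viewer there is one more tool, called after "Request:" as a command line: name --argument value ..., lists and objects as JSON in quotes. drive_tool: Moves the arm, as the interface text tells. Its arguments: {"type":"object","properties":{"deltas":{"type":"string"}},"required":["deltas"]}

```bash
mkdir -p pics; python3 - <<'E'
from rig import bot, imaging
import cv2
for n in("top","scene"):
    cv2.imwrite(f"pics/{n}0.png",imaging.capture(n)[...,::-1])
    m=imaging.camera_model(n);print(n,m)
print(bot.read_state())
E
```

```text
top {'fx': 480.75364673172425, 'fy': 480.75364673172425, 'cx': 316.79316008689807, 'cy': 234.56255478225813, 'T': array([[ 0.01892457, -0.99216711,  0.12347582,  0.43148874],
       [-0.9996762 , -0.02087814, -0.01454666, -0.04025605],
       [ 0.01701066, -0.12316055, -0.99224096,  1.00420927],
       [ 0.        ,  0.        ,  0.        ,  1.        ]])}
scene {'fx': 439.3189339588333, 'fy': 439.3189339588333, 'cx': 321.1746578734749, 'cy': 240.72693705932437, 'T': array([[-0.76383553,  0.47115277, -0.44110129,  0.99077629],
       [ 0.64519889,  0.57493803, -0.50315471,  0.47139263],
       [ 0.01654317, -0.6689255 , -0.74314534,  0.8021131 ],
       [ 0.        ,  0.        ,  0.        ,  1.        ]])}
{'time_s': 0.1, 'joint_positions': array([-7.78957799e+01,  3.02747283e+01,  8.21478282e+01,  2.88906911e-03,
        6.76888696e+01, -1.02264482e+01]), 'qvel': array([-0.00368757, -0.13289916, -0.16943139, -0.03182608, -0.11805602,
       -0.04267578]), 'tau': array([-5.93590503e-04, -4.40985203e+01, -1.77150840e+01,  6.35881629e-02,
        5.34209178e-02, -4.31970329e-05]), 'position': array([ 0.23738183, -0.57747018,  0.22166456]), 'tcp_rot': array([[ 9.25013839e-01,  3.79933240e-01, -3.62183962e-04],
       [ 3.79933211e-01, -9.25011947e-01,  1.91129547e-03],
       [ 3.91140190e-04, -1.90558048e-03, -9.99998108e-01]]), 'force': array([-0.30950008,  0.11282997,  0.01449548]), 'moment': array([-0.00225232,  0.0047986 ,  0.01016254]), 'grasp_force': 0.0, 'opening': 0.9970041493209663}
```

View pics/top0.png

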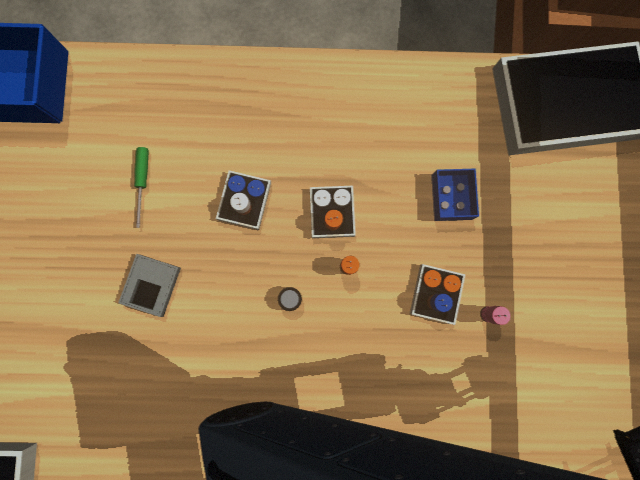

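View pics/scene0.png

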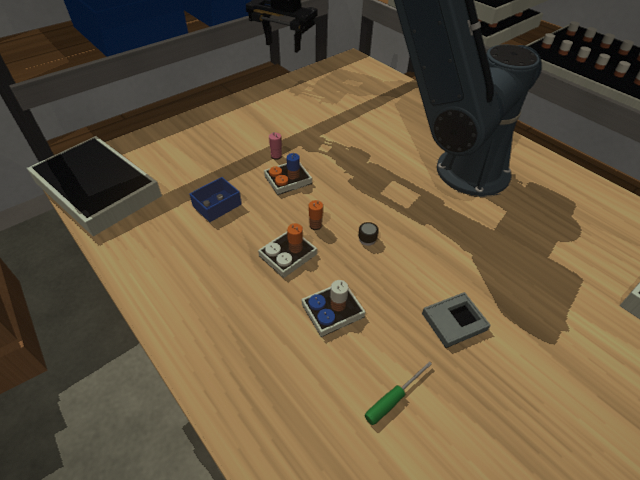

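The top view shows the white coil (239,201) in the blue tray, the orange coil (334,218) in the white tray and the blue coil (443,302) in the orange tray. The spare tray is at (149,286), the loose orange look-alike at (349,265), the pink one at (501,315), the loupe at (290,299) and the bin at (455,194). The scene view agrees with this. Next I'll zoom in to pick out the corners.

```bash
python3 - <<'E'
import cv2
im=cv2.imread("pics/top0.png")
def c(x,y,w,h,s): return cv2.resize(im[y:y+h,x:x+w],None,fx=s,fy=s,interpolation=cv2.INTER_CUBIC)
import numpy as np
a=np.hstack([c(205,160,75,75,5),c(298,170,75,75,5)]);b=np.hstack([c(400,255,75,75,5),c(110,245,75,75,5)])
o=np.vstack([a,b]);cv2.imwrite("pics/z.png",cv2.resize(o,(600,600)))
E
```

```text
(no output)
```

View pics/z.png

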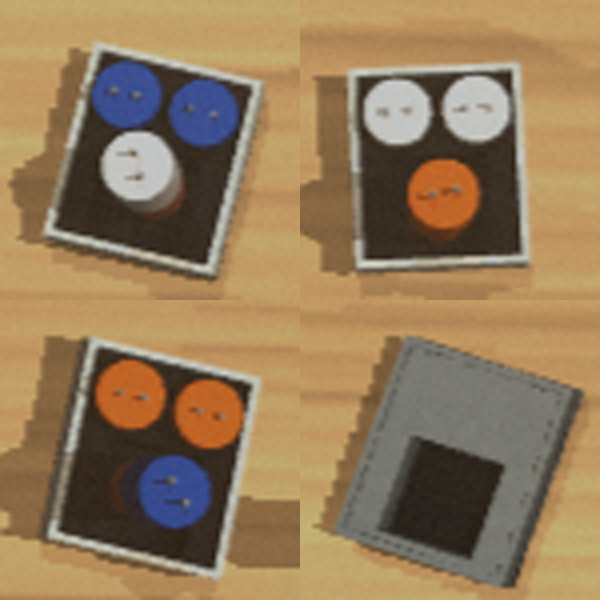

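```bash
cat > h.py <<'E'
import numpy as np, cv2
from rig import bot, imaging
def ray(m,uv):
    p=np.atleast_2d(uv).astype(float)
    d=np.c_[(p[:,0]-m["cx"])/m["fx"],(p[:,1]-m["cy"])/m["fy"],np.ones(len(p))]
    return d@m["T"][:3,:3].T, m["T"][:3,3]
def hit(m,uv,z):
    d,o=ray(m,uv); return (o+d*((z-o[2])/d[:,2])[:,None])[:,:2]
def fit(loc,w):
    lc,wc=loc.mean(0),w.mean(0);a=loc-lc;b=w-wc
    th=np.arctan2((a[:,0]*b[:,1]-a[:,1]*b[:,0]).sum(),(a*b).sum())
    R=np.array([[np.cos(th),-np.sin(th)],[np.sin(th),np.cos(th)]])
    t=wc-R@lc; return t,th,np.abs(w-(loc@R.T+t)).max()
E
python3 - <<'E'
from h import *
m=imaging.camera_model("top")
D=dict(blue=((205,160),[(98,43),(263,82),(213,275),(46,236)],[(127,93),(203,113)],(137,166)),
white=((298,170),[(49,68),(220,65),(228,266),(57,270)],[(97,112),(176,109)],(143,194)),
orange=((400,255),[(92,38),(260,80),(219,277),(48,238)],[(131,94),(208,113)],(174,191)))
L=np.array([(72,45),(72,-45),(-33,-45),(-33,45),(47,20.5),(47,-20.5)])/1000
P=lambda o,q:np.array(o)+(np.array(q)+.5)/4-.5
np.set_printoptions(precision=4,suppress=True)
for k,(o,c,cap,coil) in D.items():
    w=np.r_[hit(m,P(o,c),.022),hit(m,P(o,cap),.030)]
    print(k,fit(L,w),"coil in it",hit(m,P(o,coil),.076))
o=(110,245)
w=np.r_[hit(m,P(o,[(105,36),(272,90),(203,285),(35,232)]),.022),hit(m,P(o,[(118,137),(204,163),(170,257)]),.02)]
Ls=np.r_[L[:4],np.array([(25,25),(25,-25),(-25,-25)])/1000]
print("spare",fit(Ls,w))
print("others: fake, loupe, bin, pink",hit(m,[(349,265),(290,299),(455,194),(501,315)],.06))
E
```

```text
blue (array([0.6055, 0.1032]), np.float64(-0.21421587423549474), np.float64(0.0010249903587308817)) coil in it [[0.6097 0.0999]]
white (array([ 0.5837, -0.0866]), np.float64(0.050619641907564725), np.float64(0.0012855678932709586)) coil in it [[ 0.5801 -0.0857]]
orange (array([ 0.418 , -0.3001]), np.float64(-0.21938962105499268), np.float64(0.0015543937525279716)) coil in it [[ 0.4209 -0.299 ]]
spare (array([0.4261, 0.2896]), np.float64(-0.2866562508653216), np.float64(0.0028064958826267694))
others: fake, loupe, bin, pink [[ 0.49   -0.1186]
 [ 0.4216 -0.0044]
 [ 0.637  -0.3304]
 [ 0.3984 -0.4166]]
```

Request:
drive_tool --deltas "87 0 0 -40 0; 87 183 279 -70 0; 87 183 279 -70 0; 87 183 279 -70 0; 87 183 279 -70 0; 87 183 279 -70 0; 87 183 279 -70 0; 87 183 279 -70 0; 87 183 279 -70 0; 87 183 279 -70 0; 87 183 279 -70 0; 87 183 279 -70 0"

```text
time_s: 1.3
position: [0.4201, -0.3006, 0.1526]
tcp_rot: [[0.926, 0.378, 0.0], [0.378, -0.926, -0.001], [0.0, 0.001, -1.0]]
force: [-0.8, -0.4, -0.1]
opening: 0.997
grasp_force: 0.0
```

```bash
cat >> h.py <<'E'
def whit(m,uv,z):
    p=np.atleast_2d(uv).astype(float)-[m["cx"],m["cy"]];r=np.hypot(*p.T);t=r/m["fx"]
    d=np.c_[p/r[:,None]*np.sin(t)[:,None],np.cos(t)]@m["T"][:3,:3].T;o=m["T"][:3,3]
    return (o+d*((z-o[2])/d[:,2])[:,None])[:,:2]
def wproj(m,X):
    q=(np.atleast_2d(X)-m["T"][:3,3])@m["T"][:3,:3];r=np.hypot(q[:,0],q[:,1]);t=np.arctan2(r,q[:,2])
    return q[:,:2]/r[:,None]*(t*m["fx"])[:,None]+[m["cx"],m["cy"]]
def snap(name,circ):
    """wrist picture with predicted circles ((x,y,z),radius) drawn in green"""
    s=bot.read_state();m=imaging.camera_model("wrist");im=imaging.capture("wrist")[...,::-1].copy()
    cv2.imwrite(f"pics/{name}_raw.png",im)
    for c,r in circ:
        a=np.linspace(0,2*np.pi,60);X=np.array(c)+np.c_[r*np.cos(a),r*np.sin(a),0*a]
        for u in wproj(m,X): cv2.circle(im,(int(round(u[0])),int(round(u[1]))),0,(0,255,0),-1)
    cv2.imwrite(f"pics/{name}.png",im);np.savez(f"pics/{name}.npz",**m)
    print(s["time_s"],s["position"].round(4),s["tcp_rot"].round(3).tolist(),s["force"].round(1),s["opening"])
E
python3 -c "
from h import *
snap('w1',[((.4209,-.299,.076),.018),((.418,-.3001,.022),.045)])"
```

```text
1.3 [ 0.4201 -0.3006  0.1526] [[0.926, 0.378, 0.0], [0.378, -0.926, -0.001], [0.0, 0.001, -1.0]] [-0.8 -0.4 -0.1] 0.9966914873043625
```

View pics/w1.png

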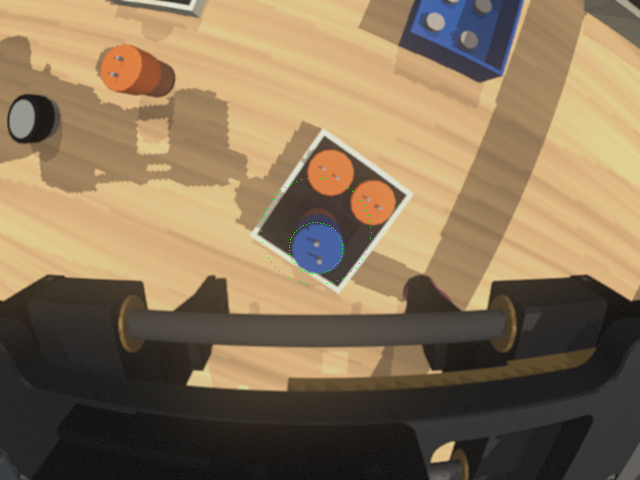

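The wrist view puts the blue cap at (318,247), within 1 px of the predicted circle. The estimate holds, so I'll go down and grip.

Request:
drive_tool --deltas "87 1 1 -40 0; 87 1 1 -80 0; 87 1 1 -100 0; 87 1 1 -107 0; 87 1 1 -107 0; 30 1 1 -107 0; 30 1 1 -107 0; 30 1 1 -107 0; 30 1 1 -107 0; 30 1 1 -107 0; 30 1 1 -107 0; 30 1 1 -107 0"

```text
time_s: 2.55
position: [0.4216, -0.2981, 0.0456]
tcp_rot: [[0.925, 0.38, 0.0], [0.38, -0.925, -0.0], [0.0, 0.0, -1.0]]
force: [-0.8, -0.6, 0.4]
opening: 0.446
grasp_force: 0.3
```

Request:
drive_tool --deltas "20 0 0 0 0; 20 0 0 0 0; 20 0 0 0 0; 20 0 0 0 0; 20 0 0 10 0; 20 0 0 25 0; 20 0 0 50 0; 20 0 0 75 0; 20 0 0 95 0; 20 0 0 110 0; 20 0 0 110 0; 20 0 0 110 0"

```text
time_s: 3.75
position: [0.4213, -0.2978, 0.1558]
tcp_rot: [[0.925, 0.38, 0.0], [0.38, -0.925, -0.0], [0.0, 0.0, -1.0]]
force: [-0.7, 1.0, -0.6]
opening: 0.407
grasp_force: 29.7
```

Request:
drive_tool --deltas "20 0 15 0 0; 20 0 50 0 0; 20 0 90 0 0; 20 0 130 0 0; 20 1 170 0 0; 20 1 210 0 0; 20 2 250 0 0; 20 2 290 0 0; 20 3 325 0 0; 20 3 350 0 0; 20 3 360 0 0; 20 3 360 0 0"

```text
time_s: 4.95
position: [0.4232, 0.0633, 0.1549]
tcp_rot: [[0.924, 0.383, -0.002], [0.383, -0.924, 0.0], [-0.002, -0.001, -1.0]]
force: [-0.2, 0.1, -1.2]
opening: 0.409
grasp_force: 29.7
```

Request:
drive_tool --deltas "20 0 15 0 0; 20 0 50 0 0; 20 0 90 0 0; 20 1 130 0 0; 20 1 170 0 0; 20 2 200 0 0; 20 2 220 0 0; 20 2 228 0 0; 20 2 228 0 0; 20 2 228 0 0"

```text
time_s: 5.95
position: [0.4264, 0.2885, 0.1552]
tcp_rot: [[0.925, 0.379, -0.001], [0.379, -0.925, -0.001], [-0.001, 0.001, -1.0]]
force: [-0.1, 0.8, -1.0]
opening: 0.405
grasp_force: 29.7
```

```bash
python3 - <<'E'
from h import *
c=np.array([.4261,.2896]);th=-.2867;R=np.array([[np.cos(th),-np.sin(th)],[np.sin(th),np.cos(th)]])
pts=[((*(c+R@np.array(p)),z),.002) for p,z in [((.072,.045),.022),((.072,-.045),.022),((-.033,-.045),.022),((-.033,.045),.022),((.025,.025),.02),((.025,-.025),.02)]]
snap('w2',pts)
E
```

```text
5.95 [0.4264 0.2885 0.1552] [[0.925, 0.379, -0.001], [0.379, -0.925, -0.001], [-0.001, 0.001, -1.0]] [-0.1  0.8 -1. ] 0.40546880978877964
```

View pics/w2.png

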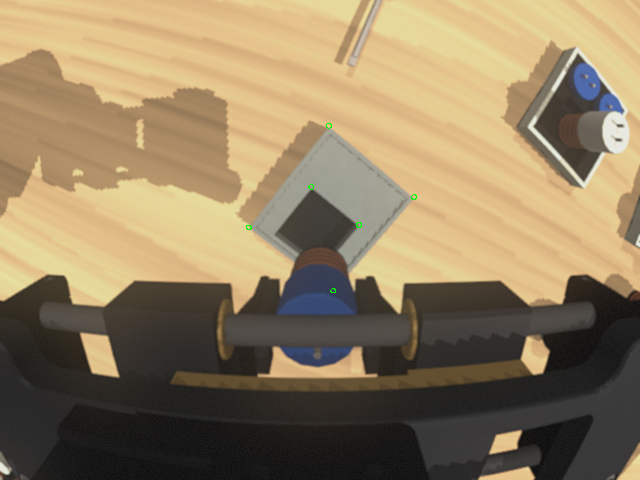

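The predicted tray and pocket corners, e.g. (311,186) and (359,225), lie on the real ones within 1–3 px. The coil hangs upright, so I'll lower it.

Request:
drive_tool --deltas "20 0 1 -20 0; 20 0 1 -50 0; 20 0 1 -75 0; 20 0 1 -92 0; 20 0 1 -102 0; 20 0 1 -107 0; 20 0 1 -109 0; 20 0 1 -109 0; 20 0 1 -109 0; 45 0 1 -109 0; 60 0 1 -109 0; 87 0 1 -109 0"

```text
time_s: 7.2
position: [0.4268, 0.2911, 0.0469]
tcp_rot: [[0.925, 0.38, 0.001], [0.38, -0.925, 0.0], [0.001, -0.0, -1.0]]
force: [-0.1, -0.5, 0.3]
opening: 0.597
grasp_force: 0.0
```

Request:
drive_tool --deltas "87 0 0 0 0; 87 0 0 0 0; 87 0 0 0 0; 87 0 0 0 0; 87 0 0 0 0; 87 0 0 0 0; 87 0 0 20 0; 87 0 0 50 0; 87 0 0 90 0; 87 0 0 110 0; 87 0 0 110 0"

```text
time_s: 8.3
position: [0.4286, 0.2918, 0.1596]
tcp_rot: [[0.925, 0.38, 0.007], [0.38, -0.925, 0.003], [0.007, 0.0, -1.0]]
force: [0.4, 0.1, 0.4]
opening: 1.001
grasp_force: 0.0
```

```bash
python3 - <<'E'
from h import *
snap('w3',[((.4265,.2895,.076),.018)])
E
```

```text
8.3 [0.4286 0.2918 0.1596] [[0.925, 0.38, 0.007], [0.38, -0.925, 0.003], [0.007, 0.0, -1.0]] [0.4 0.1 0.4] 1.0007791387053688
```

View pics/w3.png

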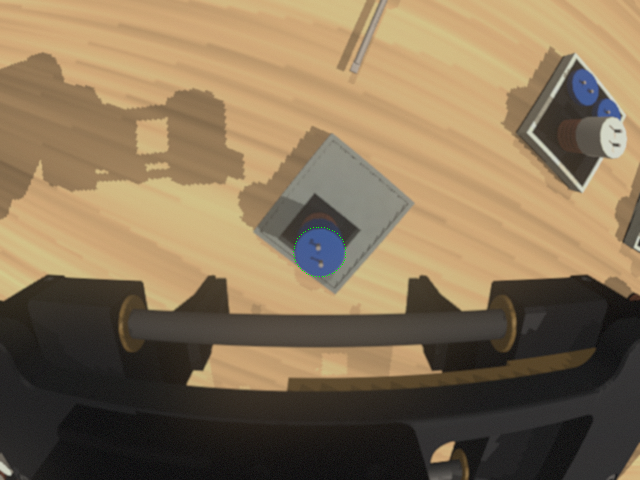

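The blue coil stands upright in the grey pocket, cap at (319,251), exactly on the prediction. Next is the orange coil.

Request:
drive_tool --deltas "87 15 -38 0 0; 87 33 -80 0 0; 87 50 -124 0 0; 87 68 -168 0 0; 87 86 -212 0 0; 87 104 -256 0 0; 87 122 -300 0 0; 87 138 -340 0 0; 87 148 -365 0 0; 87 153 -376 0 0; 87 153 -376 0 0; 87 153 -376 0 0"

```text
time_s: 9.55
position: [0.5781, -0.0837, 0.1555]
tcp_rot: [[0.925, 0.38, -0.003], [0.38, -0.925, 0.002], [-0.002, -0.003, -1.0]]
force: [0.2, 0.6, -0.5]
opening: 1.001
grasp_force: 0.0
```

```bash
python3 - <<'E'
from h import *
snap('w4',[((.5801,-.0857,.076),.018),((.5837,-.0866,.02),.002)])
E
```

```text
9.55 [ 0.5781 -0.0837  0.1555] [[0.925, 0.38, -0.003], [0.38, -0.925, 0.002], [-0.002, -0.003, -1.0]] [ 0.2  0.6 -0.5] 1.001082464497546
```

View pics/w4.png

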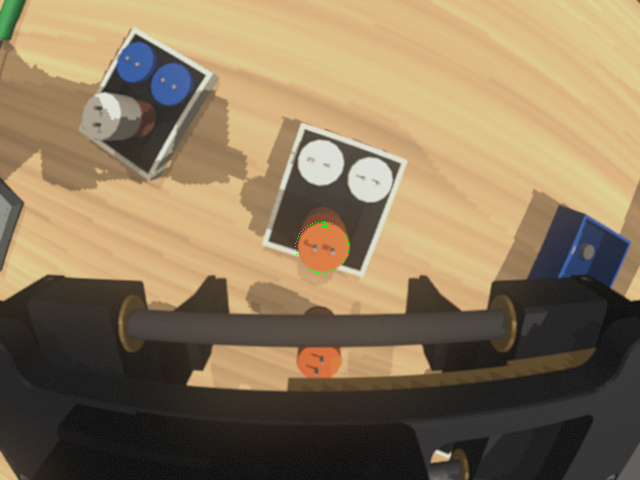

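The orange cap at (323,247) lies on the prediction, and the look-alike at (319,358) is clear of the fingers. Going down to grip.

Request:
drive_tool --deltas "87 0 0 -40 0; 87 0 0 -80 0; 87 0 0 -103 0; 87 0 0 -110 0; 87 0 0 -110 0; 20 0 0 -110 0; 20 0 0 -110 0; 20 0 0 -110 0; 20 0 0 -110 0; 20 0 0 -110 0; 20 0 0 -110 0; 20 0 0 -110 0"

```text
time_s: 10.8
position: [0.5795, -0.0852, 0.0466]
tcp_rot: [[0.925, 0.38, 0.0], [0.38, -0.925, -0.0], [0.0, 0.0, -1.0]]
force: [-0.3, -0.0, 0.4]
opening: 0.454
grasp_force: 0.3
```

Request:
drive_tool --deltas "20 0 0 0 0; 20 0 0 0 0; 20 0 0 0 0; 20 0 0 0 0; 20 0 0 10 0; 20 0 0 25 0; 20 0 0 50 0; 20 0 0 75 0; 20 0 0 95 0; 20 0 0 110 0; 20 0 0 110 0; 20 0 0 110 0"

```text
time_s: 12.0
position: [0.5792, -0.0849, 0.1567]
tcp_rot: [[0.925, 0.38, 0.0], [0.38, -0.925, 0.0], [0.0, 0.0, -1.0]]
force: [0.2, 0.5, -1.2]
opening: 0.41
grasp_force: 29.7
```

Request:
drive_tool --deltas "20 -9 -12 0 0; 20 -27 -36 0 0; 20 -51 -68 0 0; 20 -75 -100 0 0; 20 -99 -132 0 0; 20 -123 -164 0 0; 20 -143 -190 0 0; 20 -155 -207 0 0; 20 -161 -215 0 0; 20 -161 -215 0 0; 20 -161 -215 0 0"

```text
time_s: 13.1
position: [0.4182, -0.2994, 0.1561]
tcp_rot: [[0.925, 0.38, -0.001], [0.38, -0.925, 0.001], [-0.0, -0.002, -1.0]]
force: [-0.4, 1.0, -0.2]
opening: 0.406
grasp_force: 29.7
```

Request:
drive_tool --deltas "20 0 0 -20 0; 20 0 0 -50 0; 20 0 0 -75 0; 20 0 0 -92 0; 20 0 0 -103 0; 20 0 0 -108 0; 20 0 0 -110 0; 20 0 0 -110 0; 20 0 0 -110 0; 45 0 0 -110 0; 60 0 0 -110 0; 87 0 0 -110 0"

```text
time_s: 14.3
position: [0.4187, -0.3004, 0.0469]
tcp_rot: [[0.925, 0.38, 0.001], [0.38, -0.925, -0.001], [0.0, 0.001, -1.0]]
force: [-0.1, 0.3, -0.0]
opening: 0.595
grasp_force: 0.0
```

Request:
drive_tool --deltas "87 0 0 0 0; 87 0 0 0 0; 87 0 0 0 0; 87 0 0 0 0; 87 0 0 0 0; 87 0 0 0 0; 87 0 0 20 0; 87 0 0 50 0; 87 0 0 90 0; 87 0 0 110 0; 87 0 0 110 0; 87 0 0 110 0"

```text
time_s: 15.5
position: [0.4184, -0.2999, 0.1567]
tcp_rot: [[0.925, 0.38, 0.0], [0.38, -0.925, -0.0], [0.0, 0.0, -1.0]]
force: [0.5, 0.3, -0.2]
opening: 1.002
grasp_force: 0.0
```

```bash
python3 - <<'E'
from h import *
snap('w5',[((.418,-.300,.076),.018)])
E
```

```text
15.5 [ 0.4184 -0.2999  0.1567] [[0.925, 0.38, 0.0], [0.38, -0.925, -0.0], [0.0, 0.0, -1.0]] [ 0.5  0.3 -0.2] 1.0017207546184816
```

View pics/w5.png

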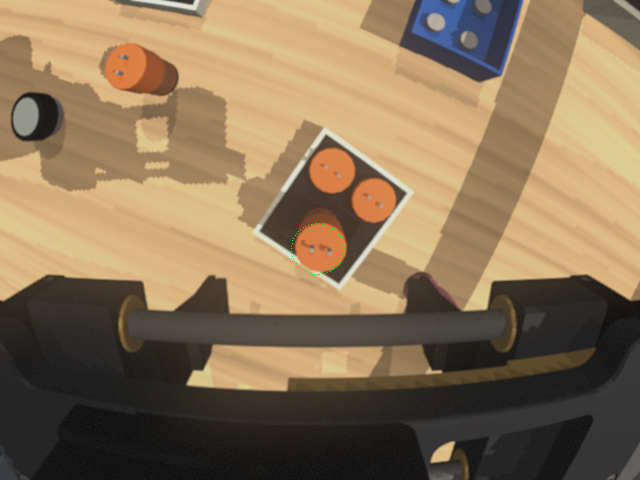

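The orange coil stands upright in the orange tray at (320,248), on the prediction. Next is the white coil.

Request:
drive_tool --deltas "87 17 36 0 0; 87 36 76 0 0; 87 56 118 0 0; 87 76 160 0 0; 87 96 202 0 0; 87 116 244 0 0; 87 136 286 0 0; 87 155 326 0 0; 87 174 366 0 0; 87 187 390 0 0; 87 191 400 0 0; 87 191 400 0 0"

```text
time_s: 16.75
position: [0.6087, 0.1009, 0.1548]
tcp_rot: [[0.924, 0.382, -0.003], [0.382, -0.924, -0.0], [-0.003, -0.001, -1.0]]
force: [0.2, -0.3, 0.3]
opening: 0.996
grasp_force: 0.0
```

```bash
python3 - <<'E'
from h import *
snap('w6',[((.6097,.0999,.076),.018),((.6055,.1032,.02),.002)])
E
```

```text
16.75 [0.6087 0.1009 0.1548] [[0.924, 0.382, -0.003], [0.382, -0.924, -0.0], [-0.003, -0.001, -1.0]] [ 0.2 -0.3  0.3] 0.9964088495500701
```

View pics/w6.png

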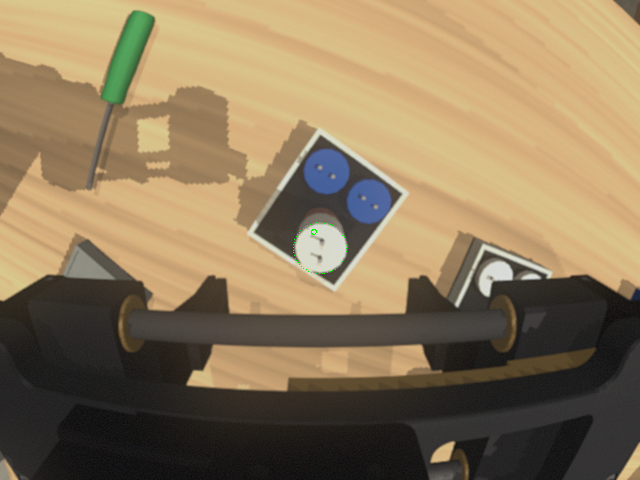

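The white cap at (321,247) is on the prediction. I'll grip it, lift it and carry it to the white tray.

Request:
drive_tool --deltas "87 0 0 -40 0; 87 0 0 -80 0; 87 0 0 -103 0; 87 0 0 -110 0; 87 0 0 -110 0; 20 0 0 -110 0; 20 0 0 -110 0; 20 0 0 -110 0; 20 0 0 -110 0; 20 0 0 -110 0; 20 0 0 -110 0; 20 0 0 -110 0"

```text
time_s: 18.0
position: [0.6095, 0.1, 0.0466]
tcp_rot: [[0.925, 0.38, 0.0], [0.38, -0.925, 0.0], [0.0, -0.0, -1.0]]
force: [-0.7, 0.6, -0.2]
opening: 0.446
grasp_force: 0.0
```

Request:
drive_tool --deltas "20 0 0 0 0; 20 0 0 0 0; 20 0 0 0 0; 20 0 0 0 0; 20 0 0 10 0; 20 0 0 25 0; 20 0 0 50 0; 20 0 0 75 0; 20 0 0 95 0; 20 0 0 110 0; 20 0 0 110 0; 20 0 0 110 0"

```text
time_s: 19.2
position: [0.6095, 0.0999, 0.1573]
tcp_rot: [[0.925, 0.38, 0.001], [0.38, -0.925, -0.0], [0.001, 0.0, -1.0]]
force: [0.1, -0.1, -0.8]
opening: 0.404
grasp_force: 29.9
```

Request:
drive_tool --deltas "20 -2 -12 0 0; 20 -5 -40 0 0; 20 -11 -75 0 0; 20 -16 -110 0 0; 20 -21 -145 0 0; 20 -24 -170 0 0; 20 -26 -182 0 0; 20 -26 -187 0 0; 20 -26 -187 0 0; 20 -26 -187 0 0"

```text
time_s: 20.2
position: [0.5834, -0.086, 0.1563]
tcp_rot: [[0.925, 0.381, -0.001], [0.381, -0.925, 0.001], [-0.0, -0.001, -1.0]]
force: [-0.8, -0.7, -1.7]
opening: 0.408
grasp_force: 29.9
```

Request:
drive_tool --deltas "20 0 0 -20 0; 20 0 0 -50 0; 20 0 0 -75 0; 20 0 0 -92 0; 20 0 0 -103 0; 20 0 0 -108 0; 20 0 0 -110 0; 20 0 0 -110 0; 20 0 0 -110 0; 45 0 0 -110 0; 60 0 0 -110 0; 87 0 0 -110 0"

```text
time_s: 21.4
position: [0.5838, -0.0873, 0.047]
tcp_rot: [[0.925, 0.38, 0.001], [0.38, -0.925, -0.0], [0.001, 0.001, -1.0]]
force: [0.5, -0.1, -0.1]
opening: 0.596
grasp_force: 0.0
```

Request:
drive_tool --deltas "87 0 0 0 0; 87 0 0 0 0; 87 0 0 0 0; 87 0 0 0 0; 87 0 0 0 0; 87 0 0 0 0; 87 0 0 20 0; 87 0 0 50 0; 87 0 0 90 0; 87 0 0 110 0; 87 0 0 110 0; 87 0 0 110 0"

```text
time_s: 22.6
position: [0.5833, -0.087, 0.1566]
tcp_rot: [[0.925, 0.38, 0.0], [0.38, -0.925, -0.0], [0.0, 0.0, -1.0]]
force: [0.1, 1.2, 0.0]
opening: 0.998
grasp_force: 0.0
```

```bash
python3 - <<'E'
from h import *
snap('w7',[((.5837,-.0866,.076),.018)])
E
```

```text
22.6 [ 0.5833 -0.087   0.1566] [[0.925, 0.38, 0.0], [0.38, -0.925, -0.0], [0.0, 0.0, -1.0]] [0.1 1.2 0. ] 0.9980765406489096
```

View pics/w7.png

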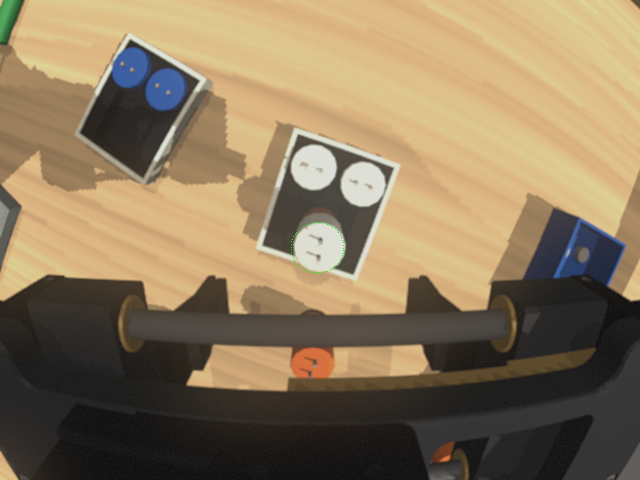

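The white coil stands in the white tray at (319,247), on the prediction. Now back to the blue coil in the grey tray.

Request:
drive_tool --deltas "87 -15 38 0 0; 87 -33 80 0 0; 87 -50 124 0 0; 87 -68 168 0 0; 87 -86 212 0 0; 87 -104 256 0 0; 87 -122 300 0 0; 87 -140 340 0 0; 87 -152 365 0 0; 87 -157 377 0 0; 87 -157 377 0 0; 87 -157 377 0 0"

```text
time_s: 23.85
position: [0.4267, 0.2891, 0.1558]
tcp_rot: [[0.925, 0.38, -0.001], [0.38, -0.925, -0.001], [-0.001, 0.001, -1.0]]
force: [-0.2, -0.4, 0.5]
opening: 1.0
grasp_force: 0.0
```

Request:
drive_tool --deltas "87 0 0 -40 0; 87 0 0 -80 0; 87 0 0 -103 0; 87 0 0 -110 0; 87 0 0 -110 0; 20 0 0 -110 0; 20 0 0 -110 0; 20 0 0 -110 0; 20 0 0 -110 0; 20 0 0 -110 0; 20 0 0 -110 0; 20 0 0 -110 0"

```text
time_s: 25.05
position: [0.4265, 0.29, 0.0466]
tcp_rot: [[0.925, 0.38, 0.0], [0.38, -0.925, 0.0], [0.0, 0.0, -1.0]]
force: [-0.6, -0.4, -0.2]
opening: 0.446
grasp_force: 0.0
```

Request:
drive_tool --deltas "20 0 0 0 0; 20 0 0 0 0; 20 0 0 0 0; 20 0 0 0 0; 20 0 0 10 0; 20 0 0 25 0; 20 0 0 50 0; 20 0 0 75 0; 20 0 0 95 0; 20 0 0 110 0; 20 0 0 110 0; 20 0 0 110 0"

```text
time_s: 26.25
position: [0.4263, 0.2898, 0.1568]
tcp_rot: [[0.925, 0.38, 0.0], [0.38, -0.925, 0.0], [0.0, 0.0, -1.0]]
force: [0.7, -0.5, -1.5]
opening: 0.406
grasp_force: 30.0
```

To the blue tray (.6055,.1032): dx +179, dy −187.

Request:
drive_tool --deltas "20 10 -10 0 0; 20 30 -31 0 0; 20 55 -57 0 0; 20 80 -84 0 0; 20 105 -110 0 0; 20 130 -136 0 0; 20 155 -162 0 0; 20 172 -180 0 0; 20 179 -187 0 0; 20 179 -187 0 0; 20 179 -187 0 0"

```text
time_s: 27.35
position: [0.6041, 0.1033, 0.1556]
tcp_rot: [[0.925, 0.38, -0.003], [0.38, -0.925, 0.0], [-0.003, -0.002, -1.0]]
force: [-0.8, -0.1, -1.8]
opening: 0.407
grasp_force: 30.0
```

Request:
drive_tool --deltas "20 0 0 -20 0; 20 0 0 -50 0; 20 0 0 -75 0; 20 0 0 -92 0; 20 0 0 -103 0; 20 0 0 -108 0; 20 0 0 -110 0; 20 0 0 -110 0; 20 0 0 -110 0; 45 0 0 -110 0; 60 0 0 -110 0; 87 0 0 -110 0"

```text
time_s: 28.55
position: [0.6059, 0.1028, 0.047]
tcp_rot: [[0.925, 0.38, 0.001], [0.38, -0.925, -0.0], [0.001, 0.0, -1.0]]
force: [0.5, 0.1, 0.1]
opening: 0.597
grasp_force: 0.0
```

Request:
drive_tool --deltas "87 0 0 0 0; 87 0 0 0 0; 87 0 0 0 0; 87 0 0 0 0; 87 0 0 0 0; 87 0 0 0 0; 87 0 0 20 0; 87 0 0 50 0; 87 0 0 90 0; 87 0 0 120 0; 87 0 0 120 0; 87 0 0 120 0"

```text
time_s: 29.75
position: [0.6056, 0.1029, 0.1672]
tcp_rot: [[0.925, 0.38, 0.001], [0.38, -0.925, -0.0], [0.001, 0.001, -1.0]]
force: [-0.4, -0.1, -0.5]
opening: 1.004
grasp_force: 0.0
```

```bash
python3 - <<'E'
from h import *
snap('w8',[((.6055,.1032,.076),.018)])
E
```

```text
29.75 [0.6056 0.1029 0.1672] [[0.925, 0.38, 0.001], [0.38, -0.925, -0.0], [0.001, 0.001, -1.0]] [-0.4 -0.1 -0.5] 1.00387644974853
```

View pics/w8.png

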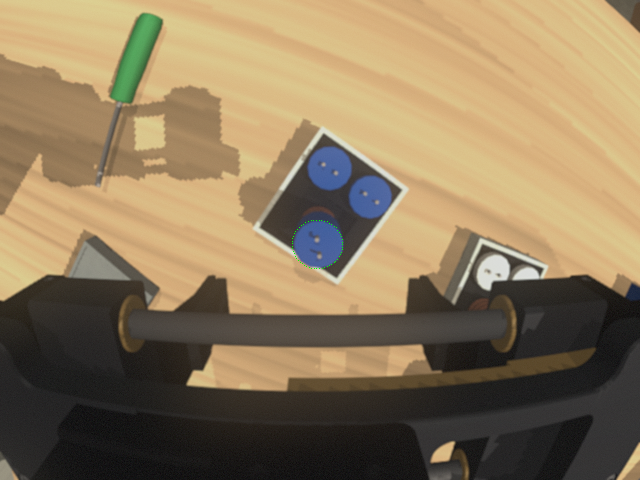

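The blue coil stands in the blue tray at (317,244), on the prediction. All three coils are home and released, and the arm is clear.

```bash
python3 -c "
from rig import bot
print(bot.hand_in())"
```

```text
the job is handed in; nothing more can be done
None
```

I moved each coil to the tray of its own colour, using the grey tray for the blue one on the way and leaving it empty again, then handed the job in at about 30 s; no verdict came back.

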